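Pull the slotted plug from the bending-jig block

TASK

Take the T-handled puller from its stand, lower its foot through the slot of the slotted plug in the jig block and give it a quarter turn so that it locks under the lips. Pull the plug straight up until it is clear of the block, then set it down flat (do not drop it) inside the shallow tray and let go, leaving the puller standing locked in it.

Things in the scene. Friction and masses are not known exactly. Their poses are not given: they have to be found in the camera images.
- puller_grip (a point): Centre of the T-handle of an upright steel puller, 110 mm above its underside. Handle bar 90 long x 16 x 18 mm high; 14 mm round shaft; crossbar foot 50 long x 16 x 12 mm high. Handle and foot lie along x; z up. 0.3 kg. Its foot stands in a 34 mm high pocket of a small stand (floor 4 mm up). A like stand holds a tool with a round knob, not wanted; they may swap.
- plug_center (a point): Centre of the slotted aluminium plug, 88x88x36 mm high, 0.5 kg, standing on the table. z up. Top slot: 66 mm along x, 30 mm along y. Under it a chamber 66 (x) x 60 (y) mm, floor 12 mm below this point, roofed on both y sides by lips with underside 7 mm above this point. The foot enters along x and turns 90 deg either way (no stop) to lie under the lips, with 7 mm play in height.
- block: Centre of the underside of the fixed dark steel jig block, 124 (x) x 234 (y) x 38 mm high, z up. Two 92 mm square pockets, open down to the table, lie 55 mm either side of its centre along y. One holds the slotted plug, the other a blank plug of the same size with no slot, not wanted; either may be in either pocket. Plug tops are 2 mm below the block's top.
- tray: Centre of the underside of the fixed shallow steel tray, on the table: 190 (x) x 180 (y) x 14 mm high, walls and floor 4 mm thick, empty; z up.

How it is judged:
On the way, in this order (a step that is already met when the one before it is completed fails the run):
1. the puller's foot is inside the plug and turned at least 55 degrees across the slot, the plug still down in the block (z of puller_grip in the frame of plug_center below 0.11 m and x of puller_grip in the frame of plug_center between -0.025 and 0.025 m and y of puller_grip in the frame of plug_center between -0.025 and 0.025 m and angle between the x axis of puller_grip and the x axis of plug_center, either way round above 0.96 rad and height (world z) of plug_center below 0.03 m), for 0.1 s.
2. the plug hangs on the locked puller clear above its own pocket (underside above the block's top, within 25 mm of the pocket's centre, level within 12 degrees) (z of puller_grip in the frame of plug_center below 0.11 m and x of puller_grip in the frame of plug_center between -0.025 and 0.025 m and y of puller_grip in the frame of plug_center between -0.025 and 0.025 m and angle between the x axis of puller_grip and the x axis of plug_center, either way round above 0.96 rad and height (world z) of plug_center above 0.06 m and x of plug_center in the frame of block between -0.025 and 0.025 m and (y of plug_center in the frame of block between 0.03 and 0.08 m or y of plug_center in the frame of block between -0.08 and -0.03 m) and angle between plug_center's own z axis and vertical below 0.21 rad), for 0.05 s.
At the end, for the whole second after the job is handed in: The slotted plug lies flat on the tray's floor (within 6 degrees and 7 mm in height), inside its walls, with the puller still standing in it, turned at least 55 degrees across the slot and leaning less than 20 degrees (x of plug_center in the frame of tray between -0.065 and 0.065 m and y of plug_center in the frame of tray between -0.06 and 0.06 m and z of plug_center in the frame of tray below 0.029 m and angle between plug_center's own z axis and vertical below 0.1 rad and angle between puller_grip's own z axis and vertical below 0.35 rad and z of puller_grip in the frame of plug_center below 0.11 m and x of puller_grip in the frame of plug_center between -0.025 and 0.025 m and y of puller_grip in the frame of plug_center between -0.025 and 0.025 m and angle between the x axis of puller_grip and the x axis of plug_center, either way round above 0.96 rad); the robot touches nothing.
It fails at once if the plug is dropped: it moves faster than 0.6 m/s within 20 mm of the table (linear speed of plug above 0.6 m/s and height (world z) of plug_center below 0.038 m).
It also fails if it takes over 46 s, if anything falls off the work surface, if the arm or the gripper's body presses on something with over 40 N, if the wrist force passes 120 N, or if a joint passes its speed limit or range.

ROBOT

A 7-joint arm with a two-finger parallel gripper is mounted at the origin on the work surface. World frame = base frame: x ahead of the robot, y to its left, z up, the work surface at z = 0. Lengths are in m, angles in rad, forces in N, time in s.
With the tool pointing down it reaches from about 0.425 to 0.875 m from the base axis. Payload 4.7 kg.
Tool frame: the origin (TCP) lies at the very end of the fingers, on their centre line; the grasp point (between the pads) lies behind it (ctrl.tcp_to_grasp is the y of the grasp point in the tool frame, in m); y points along the fingers, x is the direction in which the jaws open and shut, and the axes are right-handed (so a half turn about y gives the same grasp; the last joint's range is limited). The gripper opens to 87 mm and grips with 3 to 60 N. Pads are 19 mm wide; open, the fingers measure 117 mm over their backs; the gripper's body (75 mm by 190 mm) begins 51 mm behind the grasp point.
Start: joints at [-1.147, 0.321, -0.07, 1.45, 0.023, 1.371, -0.057], TCP at [0.259, 0.596, 0.223] pointing down, gripper open.
Joint ranges: [-2.86, 2.86], [-0.3, 2.09], [-1.38, 1.24], [0.06, 2.45], [-1.56, 4.7], [0.09, 2.05], [-2.69, 2.69]. Speed limits (rad/s): [2.57, 2.57, 3.14, 3.14, 3.14, 3.14, 3.14].

INTERFACE

Orientations are given as a rotation vector (axis times angle).
In Python, from bench import ctrl, get_image, workorder gives the robot as it stands.
- The arm moves only by the tool drive_tool, never from a script. Its argument "increments" is text: rows parted by semicolons, each of 5 numbers parted by spaces: the shift along the tool's x, y, z in mm, then the turn about the tool's y in degrees, then the closure in counts, from 0 (fully open) to 255 (shut). In form: tx ty tz yaw fingers; .... A call has 1 to 20 rows; each row shifts and turns the commanded pose from where the row before left it, along the tool's axes as they then stand; what a row does not reach is not made up. A row lasts 1/8 s, in which the tool goes at most 62.5 mm and 10.7 degrees, less where a joint would pass 70% of its speed; a pose out of reach is approached as far as the arm can. A call is refused whole if a number of a shift passes 62.5 or a number of a turn 10.7, either way. A call with a gripper value outside its range is refused whole. The fingers move at their own pace and stop on an object; "squeeze" is the grip in N (left out, the last holds). Time passes only in rows, so rows that do not move let the fingers close. It gives the time, the measured TCP pose, the force and the opening at its end, in the units of the state.
- ctrl.get_state(): the state, without advancing time (a new reading comes with each control period).
- get_image(name): name is "scene" or "top" or "wrist"; returns a dict with "img" (420x560x3 uint8, red, green, blue), "mtx" (3x3 intrinsics, pixels), "k1" (the pictures are not rectified: a ray, as slopes to the right and down, at radius r is drawn at 1 + k1 r^2 times it, then the intrinsics apply), "camera_from_world" (4x4, takes a point from world to camera coordinates). Camera axes: x right, y up, looking along -z (the intrinsics and any distortion apply to the point x, -y, -z); pixel columns grow to the right and rows downward; lengths in m; the calibration is good to about 2 mm. A picture is of the moment at which its call begins. There is no depth.
- workorder.close_job(): hands the job in, once; it reports no verdict.
The state is a dict: "time": time; "joint_positions": joint angles; "qd": joint speeds; "joint_torque": joint torques, N m; "position": TCP position; "tool_rot": TCP orientation; "ft_force": force on the tool from outside, world axes, zero at the start; "torque": the same for the moment, N m; "grip_width": opening from 0.0 (shut) to 1.0 (fully open).
Only numpy, scipy, OpenCV 4.12 (cv2) and the standard library are available. Lean on these libraries where they do the work, as an engineer would, in place of code of your own. Each camera call takes 0.05 s, during which the arm holds its last target.

## Working session

There is one attempt and no reset: what is moved stays moved. The work goes in short steps, Python scripts to look and compute and a tool call to move; the robot and the scene stay as the last step left them, time stands still between calls to the robot, and variables do not carry over. Pictures are saved under pics/ and viewed, and the job is handed in when it is done.

Besides the shell and the picture viewer there is one more tool, called after ">>>" by a JSON object that holds its "fn" and its "kwargs". drive_tool: Moves the arm, as the interface text tells. Its arguments: {"type":"object","properties":{"increments":{"type":"string"},"squeeze":{"type":"number"}},"required":["increments"]}

```bash
mkdir -p pics; ls
python3 - <<'E'
from bench import ctrl,get_image
import cv2,pickle
print(ctrl.get_state(), ctrl.tcp_to_grasp)
d={}
for n in("scene","top","wrist"):
    r=get_image(n); d[n]=r; cv2.imwrite(f"pics/{n}0.png",r["img"][:,:,::-1]); print(n,r["mtx"],r["k1"],r["camera_from_world"])
pickle.dump(d,open("im0.pkl","wb"))
E
```

```text
pics
{'time': 0.0, 'joint_positions': array([-1.14688342,  0.32184859, -0.0700679 ,  1.45165646,  0.02261423,
        1.3707771 , -0.05688632]), 'qd': array([ 0.00069842, -0.00118093,  0.00021523, -0.00108265, -0.00072128,
       -0.00099736,  0.0021017 ]), 'joint_torque': array([ 4.60140018e-04, -4.91298938e+01, -4.03770916e-01, -3.12519801e+01,
       -6.39267359e-02,  4.39499435e-02,  2.02020183e-04]), 'position': array([0.25882951, 0.5956567 , 0.22145406]), 'tool_rot': array([-1.37680572, -0.9011691 ,  0.90367829]), 'ft_force': array([0.70582595, 0.77767349, 0.21928525]), 'torque': array([0.04382656, 0.0362118 , 0.03381269]), 'grip_width': 1.0000133605091306} -0.0187
scene [[410.68301322   0.         272.88414251]
 [  0.         410.68301322 204.39836297]
 [  0.           0.           1.        ]] -0.10089814396945629 [[ 0.08612883  0.99625741  0.0072801  -0.01984223]
 [-0.57417619  0.04366458  0.81756658  0.24526105]
 [ 0.81418888 -0.07459611  0.57578806 -1.32489195]
 [ 0.          0.          0.          1.        ]]
top [[503.82107233   0.         280.00863098]
 [  0.         503.82107233 213.7637842 ]
 [  0.           0.           1.        ]] -0.06717244981487618 [[-0.0209443  -0.99956517 -0.02075587  0.01867798]
 [ 0.99705579 -0.02241442  0.07333034 -0.53309091]
 [-0.07376369 -0.0191589   0.9970917  -1.1135802 ]
 [ 0.          0.          0.          1.        ]]
wrist [[307.57462354   0.         281.37149952]
 [  0.         307.57462354 201.78090268]
 [  0.           0.           1.        ]] -0.008194832447347656 [[ 0.39895037  0.9169715  -0.00136814 -0.64815166]
 [-0.88154095  0.38312387 -0.27586528  0.03391634]
 [-0.25243643  0.11126263  0.96119534 -0.39114779]
 [ 0.          0.          0.          1.        ]]
```

View pics/scene0.png

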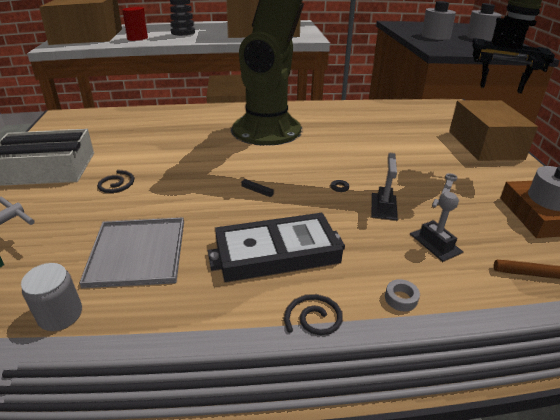

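View pics/top0.png

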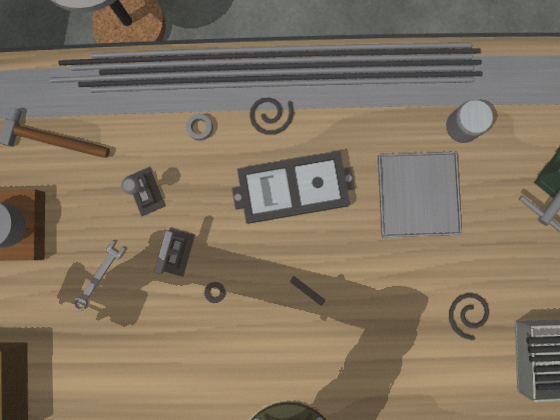

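View pics/wrist0.png

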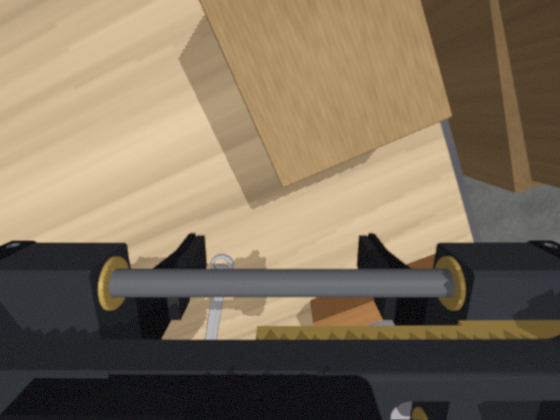

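The scene and top views show the T-puller at about (175,250), the knob tool at (145,190), the block at (293,187) with the slotted plug on its left at (268,190), and the tray at (420,194), all in top pixels. I'll zoom in next.

```bash
cat > h.py <<'E'
import numpy as np,cv2,pickle
from scipy.spatial.transform import Rotation as R
def proj(r,P):
    P=np.atleast_2d(P).astype(float);M=r["camera_from_world"];c=P@M[:3,:3].T+M[:3,3]
    c=c*[1,-1,-1]; D=np.array([r["k1"],0,0,0,0])
    return cv2.projectPoints(c,np.zeros(3),np.zeros(3),r["mtx"],D)[0][:,0]
def unproj(r,uv,z):
    uv=np.atleast_2d(uv).astype(float)
    n=cv2.undistortPointsIter(uv[:,None],r["mtx"],np.array([r["k1"],0,0,0,0]),None,None,(3,50,1e-12))[:,0] if hasattr(cv2,'undistortPointsIter') else cv2.undistortPoints(uv[:,None],r["mtx"],np.array([r["k1"],0,0,0,0]))[:,0]
    M=r["camera_from_world"];d=np.c_[n[:,0],-n[:,1],-np.ones(len(n))]@M[:3,:3]
    o=-M[:3,:3].T@M[:3,3]; s=(z-o[2])/d[:,2]
    return o+s[:,None]*d
def crop(r,x0,y0,x1,y1,s,fn,polys=[]):
    im=cv2.resize(r["img"][y0:y1,x0:x1,::-1],None,fx=s,fy=s,interpolation=cv2.INTER_CUBIC)
    for p in polys:
        q=((proj(r,p)-[x0,y0]+.5)*s).astype(int); cv2.polylines(im,[q],len(q)>2,(0,0,255),1)
    cv2.imwrite("pics/"+fn,im)
E
python3 - <<'E'
from h import *
d=pickle.load(open("im0.pkl","rb"))
crop(d["top"],110,140,370,290,3,"t1.png")
crop(d["scene"],200,140,480,300,2.8,"s1.png")
E
```

```text
(no output)
```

View pics/t1.png

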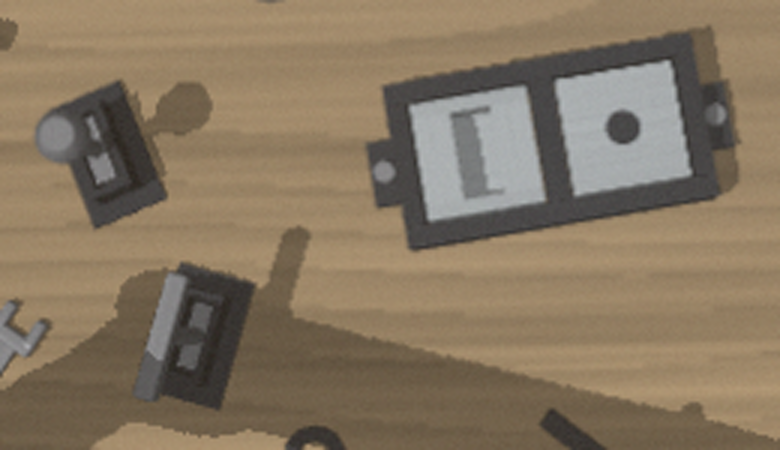

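View pics/s1.png

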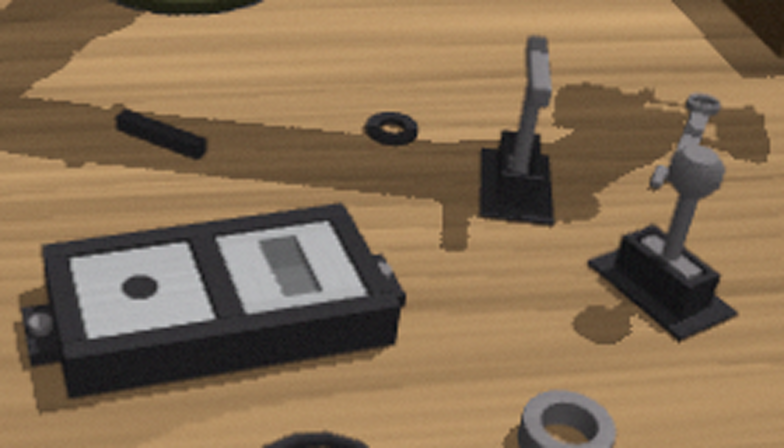

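```bash
cat >> h.py <<'E'
def rect(c,yaw,lx,ly,z):
    u=np.array([np.cos(yaw),np.sin(yaw)]);v=np.array([-u[1],u[0]]);c=np.array(c)[:2]
    return np.array([[*(c+a*lx/2*u+b*ly/2*v),z] for a,b in((1,1),(1,-1),(-1,-1),(-1,1))])
def fitrect(P):
    c=P[:,:2].mean(0); e=[P[(i+1)%4,:2]-P[i,:2] for i in range(4)]
    return c,[(np.degrees(np.arctan2(x[1],x[0])).round(2),np.linalg.norm(x).round(4)) for x in e]
E
python3 - <<'E'
from h import *
d=pickle.load(open("im0.pkl","rb"));t=d["top"];s=d["scene"]
f=lambda L:np.array(L)/3.+[110,140]-.33
g=lambda L:np.array(L)/2.8+[200,140]-.33
print("plug",fitrect(unproj(t,f([(409,104),(525,85),(546,202),(429,221)]),.036)))
print("block",fitrect(unproj(t,f([(384,86),(693,33),(722,195),(412,249)]),.038)))
print("plug S",fitrect(unproj(s,g([(216,239),(335,222),(367,297),(245,315)]),.036)))
print("block S",fitrect(unproj(s,g([(43,247),(341,205),(400,296),(65,354)]),.038)))
print("tray",fitrect(unproj(t,[(378,153.5),(458,151.5),(461,235),(381,237)],.014)))
print("tray S",fitrect(unproj(s,[(105,222),(184,219),(182,281),(86,283)],.014)))
print("handle",unproj(t,f([(179,274),(146,399),(163,337)]),.123))
print("stand",fitrect(unproj(t,f([(182,263),(254,284),(219,409),(148,390)]),.004)))
print("handle S",unproj(s,g([(537,37),(538,104)]),.123))
E
```

```text
plug (array([0.58442164, 0.03080791]), [(np.float64(-82.02), np.float64(0.0875)), (np.float64(-171.17), np.float64(0.0888)), (np.float64(97.96), np.float64(0.0877)), (np.float64(8.73), np.float64(0.0888))])
block (array([ 0.59217125, -0.02537046]), [(np.float64(-81.55), np.float64(0.2334)), (np.float64(-171.74), np.float64(0.1228)), (np.float64(98.62), np.float64(0.2321)), (np.float64(8.84), np.float64(0.1235))])
plug S (array([0.58793585, 0.0309031 ]), [(np.float64(98.53), np.float64(0.0931)), (np.float64(4.57), np.float64(0.0878)), (np.float64(-82.32), np.float64(0.088)), (np.float64(-172.1), np.float64(0.0863))])
block S (array([ 0.59247338, -0.02388794]), [(np.float64(98.67), np.float64(0.2302)), (np.float64(11.27), np.float64(0.1113)), (np.float64(-80.27), np.float64(0.2353)), (np.float64(-171.33), np.float64(0.1155))])
tray (array([ 0.57168144, -0.31029041]), [(np.float64(-89.72), np.float64(0.1837)), (np.float64(179.25), np.float64(0.1908)), (np.float64(90.09), np.float64(0.1814)), (np.float64(-0.04), np.float64(0.1902))])
tray S (array([ 0.58002773, -0.30181684]), [(np.float64(89.42), np.float64(0.1753)), (np.float64(3.87), np.float64(0.1909)), (np.float64(-91.82), np.float64(0.1792)), (np.float64(-177.22), np.float64(0.1868))])
handle [[0.4953297  0.23329468 0.123     ]
 [0.41046965 0.25666517 0.123     ]
 [0.45247442 0.24462978 0.123     ]]
stand (array([0.45272295, 0.24563293]), [(np.float64(-107.26), np.float64(0.058)), (np.float64(163.61), np.float64(0.0984)), (np.float64(74.31), np.float64(0.0566)), (np.float64(-15.59), np.float64(0.0999))])
handle S [[0.41546585 0.25684814 0.123     ]
 [0.51912725 0.22289859 0.123     ]]
```

```bash
cat >> h.py <<'E'
def st():
    from bench import ctrl
    s=ctrl.get_state();m=R.from_rotvec(s["tool_rot"]).as_matrix()
    yaw=np.degrees(np.arctan2(m[1,0],m[0,0]))
    print("t",round(s["time"],2),"pos",s["position"].round(4),"yaw",yaw.round(2),"ydir",m[:,1].round(3),"q",s["joint_positions"].round(2),"F",s["ft_force"].round(1),"T",s["torque"].round(2),"w",round(s["grip_width"],3))
    return s,m,yaw
def go(x,y,z,yaw_target=None):
    s,m,yaw=st()
    dv=np.array([x,y,z])-s["position"]
    print("tool-frame mm now:",(m.T@dv*1e3).round(1), "dyaw cmd", None if yaw_target is None else round(-(yaw_target-yaw),2))
    if yaw_target is not None:
        a=np.radians(yaw_target);mm=np.array([[np.cos(a),0,-np.sin(a)],[np.sin(a),0,np.cos(a)],[0,-1,0]])
        print("tool-frame mm after turn:",(mm.T@dv*1e3).round(1))
E
python3 - <<'E'
from h import *
d=pickle.load(open("im0.pkl","rb"))
print(unproj(d["top"],[(130,185)],.11))
go(.453,.245,.19,74.5)
E
```

```text
[[0.59448977 0.31984088 0.11      ]]
t 0.15 pos [0.2588 0.5958 0.2217] yaw 66.52 ydir [-0.001 -0.001 -1.   ] q [-1.15  0.32 -0.07  1.45  0.02  1.37 -0.06] F [ 0.9  0.9 -0.5] T [-0.02  0.01  0.05] w 1.0
tool-frame mm now: [-244.3   32.1 -317.8] dyaw cmd -7.98
tool-frame mm after turn: [-286.1   31.7 -280.8]
```

>>> {"fn": "drive_tool", "kwargs": {"increments": "0 0 0 -8 0; -40.9 4 -40.1 0 0; -40.9 4 -40.1 0 0; -40.9 4 -40.1 0 0; -40.9 4 -40.1 0 0; -40.9 4 -40.1 0 0; -40.9 4 -40.1 0 0; -40.9 4 -40.1 0 0; 0 0 0 0 0; 0 0 0 0 0"}}

```text
time: 1.4
position: [0.4527, 0.2458, 0.1945]
tool_rot: [-1.324, -1.008, 1.008]
ft_force: [0.4, 0.4, -0.1]
grip_width: 1.002
```

Run:
```python
from h import *
from bench import get_image
go(.453,.245,.114-.0187,74.5)
d={}
for n in ("top","wrist"):
    d[n]=get_image(n)
pickle.dump(d,open("im1.pkl","wb"))
c=[.453,.245];y=np.radians(-15.5)
P=[rect(c,y,.09,.016,.123),rect(c,y,.09,.016,.105)]
crop(d["wrist"],0,0,560,420,1.4,"w1.png",P)
crop(d["top"],110,140,370,290,3,"t2.png",P+[rect([.586,.031],np.radians(8.5),.088,.088,.036),rect([.586,.031],np.radians(8.5),.066,.03,.036)])
```

```text
t 1.4 pos [0.4527 0.2458 0.1945] yaw 74.51 ydir [-0.001  0.001 -1.   ] q [-0.71  0.05  0.17  1.83 -0.01  1.27  0.76] F [ 0.4  0.4 -0.1] T [ 0.07  0.01 -0.06] w 1.002
tool-frame mm now: [-0.8 99.2 -0.6] dyaw cmd 0.01
tool-frame mm after turn: [-0.7 99.2 -0.5]
```

View pics/w1.png

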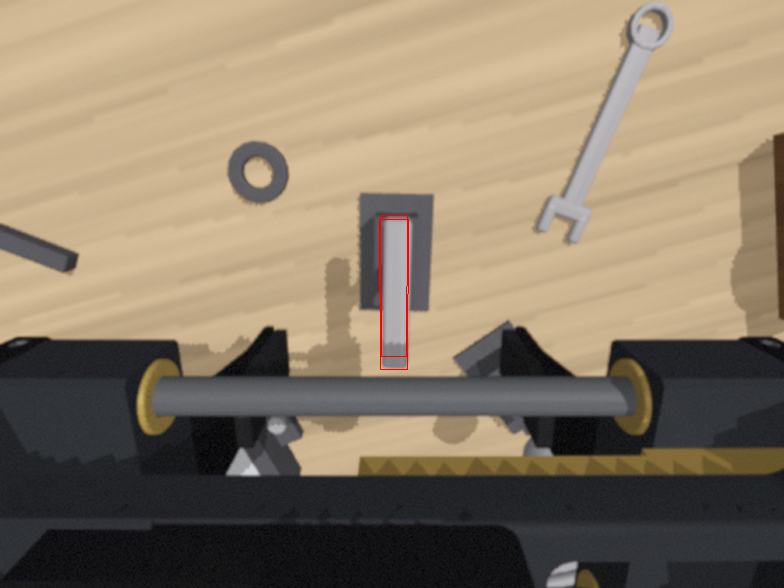

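View pics/t2.png

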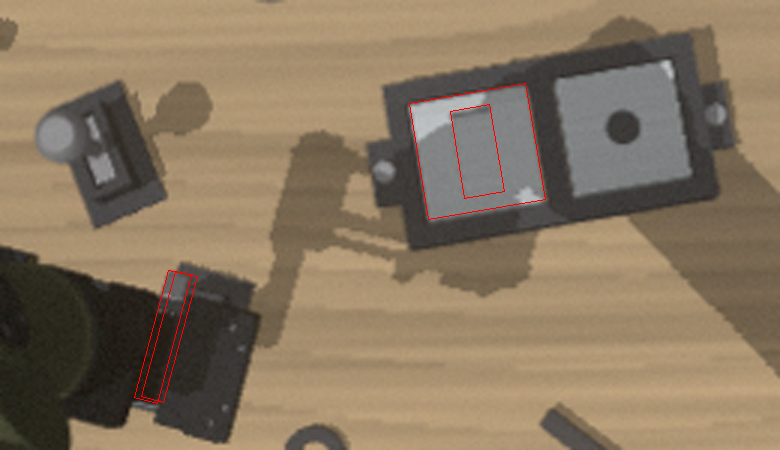

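The overlay matches the handle in the wrist view (pixels ~(394,217)–(394,367)) and the plug in the top view. I'll descend and grasp.

>>> {"fn": "drive_tool", "kwargs": {"increments": "0 30 0 0 0; 0 30 0 0 0; 0 25 0 0 0; 0 14 0 0 0; 0 0 0 0 0; 0 0 0 0 255; 0 0 0 0 255; 0 0 0 0 255; 0 0 0 0 255; 0 0 0 0 255", "squeeze": 55}}

```text
time: 2.75
position: [0.4532, 0.2454, 0.0957]
tool_rot: [-1.325, -1.008, 1.008]
ft_force: [-0.5, -0.4, 0.7]
grip_width: 0.517
```

Run:
```python
from h import *
st()
```

```text
t 2.75 pos [0.4532 0.2454 0.0957] yaw 74.52 ydir [ 0.  0. -1.] q [-0.71  0.14  0.17  1.94 -0.03  1.06  0.78] F [-0.5 -0.4  0.7] T [0.04 0.02 0.01] w 0.517
```

Still closing slowly.

>>> {"fn": "drive_tool", "kwargs": {"increments": "0 0 0 0 255; 0 0 0 0 255; 0 0 0 0 255; 0 0 0 0 255; 0 0 0 0 255"}}

```text
time: 3.38
position: [0.4531, 0.2455, 0.0956]
tool_rot: [-1.325, -1.008, 1.008]
ft_force: [-0.8, 0.1, -1.3]
grip_width: 0.174
```

>>> {"fn": "drive_tool", "kwargs": {"increments": "0 0 0 0 255; 0 0 0 0 255; 0 -15 0 0 255; 0 -25 0 0 255; 0 -25 0 0 255; 0 -20 0 0 255; 0 0 0 0 255"}}

```text
time: 4.25
position: [0.4541, 0.2457, 0.1826]
tool_rot: [-1.325, -1.011, 1.005]
ft_force: [0.9, -0.5, -2.4]
grip_width: 0.174
```

Run:
```python
from h import *
from bench import get_image
# target above plug
go(.586,.031,.1807,98.5)
d={}
for n in ("scene","wrist","top"):
    d[n]=get_image(n)
pickle.dump(d,open("im2.pkl","wb"))
crop(d["scene"],300,20,500,220,3,"s3.png")
crop(d["wrist"],0,0,560,420,1.4,"w3.png")
```

```text
t 4.25 pos [0.4541 0.2457 0.1826] yaw 74.51 ydir [ 0.003  0.002 -1.   ] q [-0.71  0.06  0.17  1.84 -0.01  1.24  0.76] F [ 0.9 -0.5 -2.4] T [0.07 0.05 0.03] w 0.174
tool-frame mm now: [-171.6    1.9 -184.4] dyaw cmd -23.99
tool-frame mm after turn: [-231.8    1.9  -98.7]
```

View pics/s3.png

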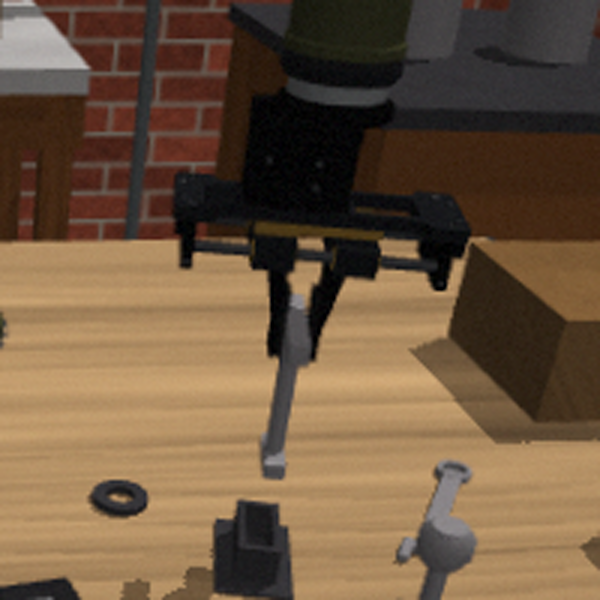

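View pics/w3.png

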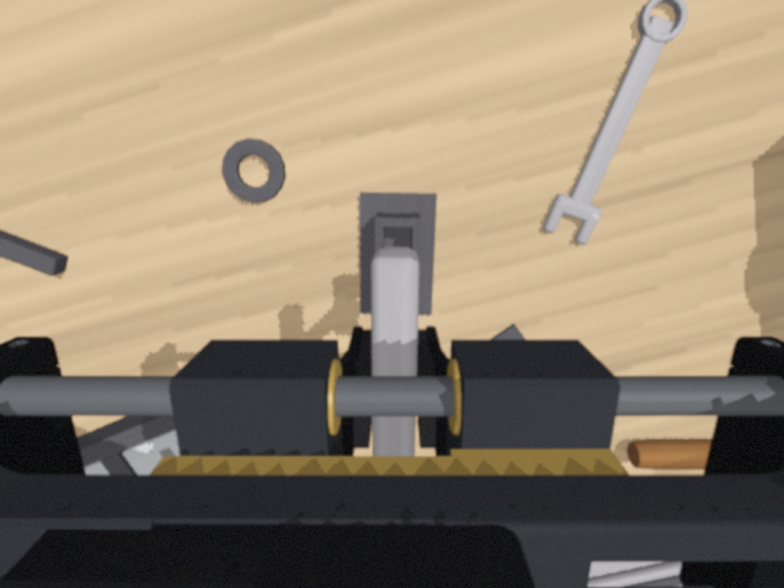

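>>> {"fn": "drive_tool", "kwargs": {"increments": "0 0 0 -8 255; 0 0 0 -8 255; 0 0 0 -8 255; -25 0 -10 0 255; -46 0 -20 0 255; -46 0 -20 0 255; -46 0 -20 0 255; -45 0 -19 0 255; -24 0 -10 0 255; 0 0 0 0 255; 0 0 0 0 255"}}

```text
time: 5.78
position: [0.5845, 0.0316, 0.1794]
tool_rot: [-1.132, -1.317, 1.319]
ft_force: [-0.5, 0.4, -3.6]
grip_width: 0.178
```

Run:
```python
from h import *
from bench import get_image
go(.586,.031,.0993,98.5)
d={}
for n in ("scene","wrist","top"):
    d[n]=get_image(n)
pickle.dump(d,open("im3.pkl","wb"))
c=[.586,.031];y=np.radians(8.5)
P=[rect(c,y,.066,.03,.036),rect(c,y,.088,.088,.036)]
s,m,yw=st();p=s["position"]; z=p[2]+.0187
yy=np.radians(yw-90)
Q=[rect(p,yy,.05,.016,z-.11),rect(p,yy,.05,.016,z-.098),rect(p,yy,.09,.016,z+.009)]
crop(d["scene"],200,60,400,280,2.7,"s4.png",P+Q)
crop(d["wrist"],0,0,560,420,1.4,"w4.png",P+Q)
crop(d["top"],110,100,370,290,3,"t4.png",P)
```

```text
t 5.78 pos [0.5845 0.0316 0.1794] yaw 98.57 ydir [-0.002  0.001 -1.   ] q [-0.42  0.21  0.37  1.69 -0.08  1.26  1.69] F [-0.5  0.4 -3.6] T [0.09 0.03 0.04] w 0.178
tool-frame mm now: [-0.9 80.1 -1.6] dyaw cmd 0.07
tool-frame mm after turn: [-0.8 80.1 -1.4]
t 5.92 pos [0.5848 0.0322 0.1802] yaw 98.66 ydir [-0.001  0.001 -1.   ] q [-0.42  0.21  0.37  1.69 -0.08  1.26  1.69] F [-0.7 -0.6 -3.6] T [ 0.04 -0.   -0.04] w 0.179
```

View pics/s4.png

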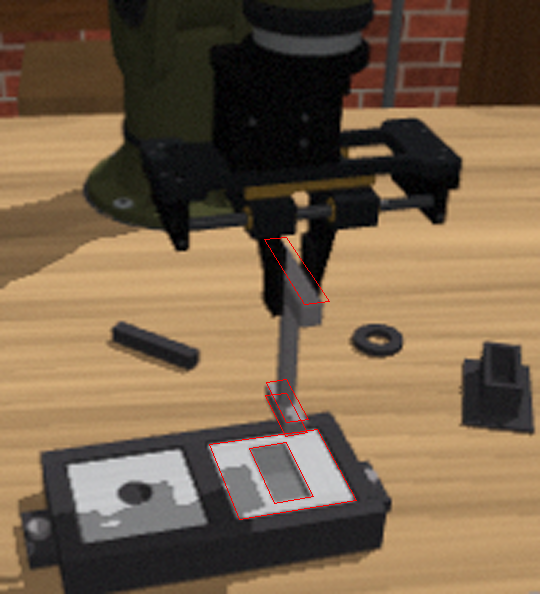

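View pics/w4.png

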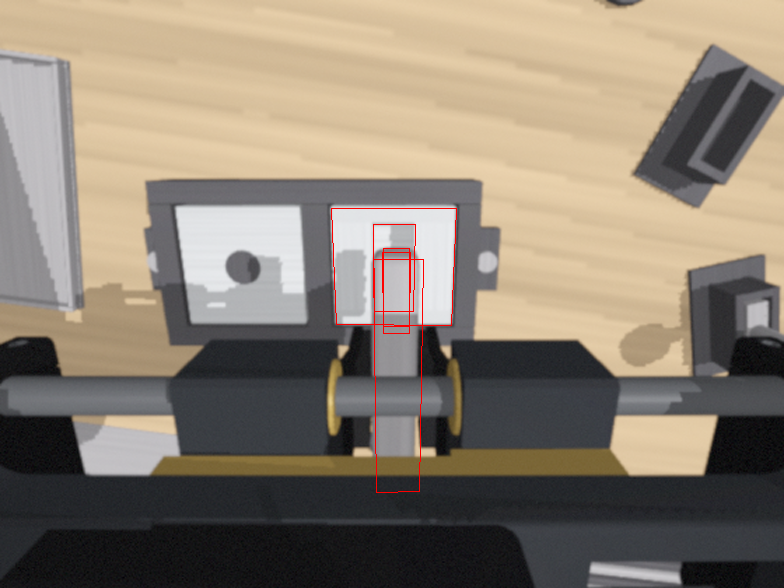

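Run:
```python
from h import *
d=pickle.load(open("im3.pkl","rb"))
p=np.array([.5848,.0322,.1798]); z=p[2]+.0187;yy=np.radians(8.6)
Q=[rect(p,yy,.05,.016,z-.11),rect(p,yy,.05,.016,z-.098),rect(p,yy,.09,.016,z+.009),rect(p,yy,.09,.016,z-.009)]
crop(d["scene"],270,130,340,240,5,"s5.png",Q)
crop(d["scene"],270,130,340,240,5,"s5b.png")
a=cv2.imread("pics/s5.png");b=cv2.imread("pics/s5b.png");cv2.imwrite("pics/s5c.png",np.hstack([a,b]))
```

```text
(no output)
```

View pics/s5c.png

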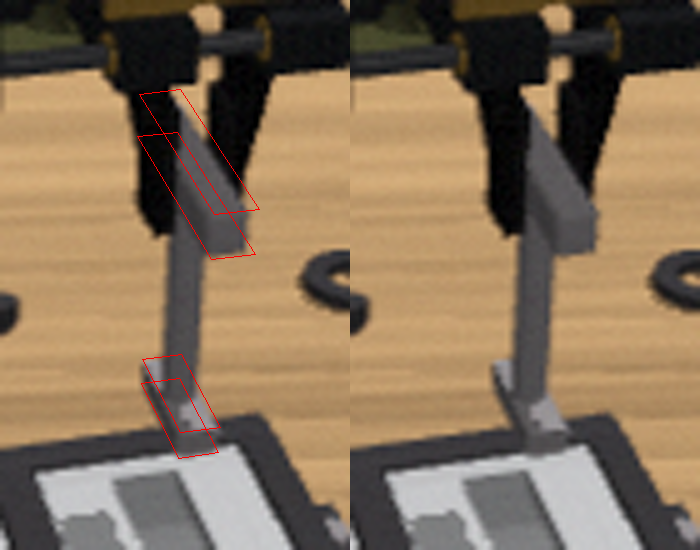

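>>> {"fn": "drive_tool", "kwargs": {"increments": "-1 0 -3 0 255; 0 15 0 0 255; 0 20 0 0 255; 0 15 0 0 255; 0 10 0 0 255; 0 6 0 0 255; 0 6 0 0 255; 0 0 0 0 255"}}

```text
time: 6.92
position: [0.5884, 0.0301, 0.1083]
tool_rot: [-1.135, -1.318, 1.318]
ft_force: [-0.1, 0.4, -2.9]
grip_width: 0.175
```

Run:
```python
from h import *
from bench import get_image
go(.588,.0315,.1008,98.5)
d={}
for n in ("scene","wrist","top"):
    d[n]=get_image(n)
pickle.dump(d,open("im4.pkl","wb"))
c=[.586,.031];y=np.radians(8.5)
P=[rect(c,y,.066,.03,.036)]
crop(d["scene"],240,130,360,260,4.5,"s6.png",[])
crop(d["wrist"],180,80,380,320,2,"w6.png",P)
a=cv2.imread("pics/s6.png");b=cv2.imread("pics/w6.png");h=480
cv2.imwrite("pics/j6.png",np.hstack([cv2.resize(a,(int(a.shape[1]*h/a.shape[0]),h)),b]))
```

```text
t 6.92 pos [0.5884 0.0301 0.1083] yaw 98.52 ydir [-0. -0. -1.] q [-0.41  0.28  0.36  1.76 -0.11  1.12  1.71] F [-0.1  0.4 -2.9] T [ 0.03  0.04 -0.  ] w 0.175
tool-frame mm now: [1.5 7.5 0.2] dyaw cmd 0.02
tool-frame mm after turn: [1.5 7.5 0.2]
```

View pics/j6.png

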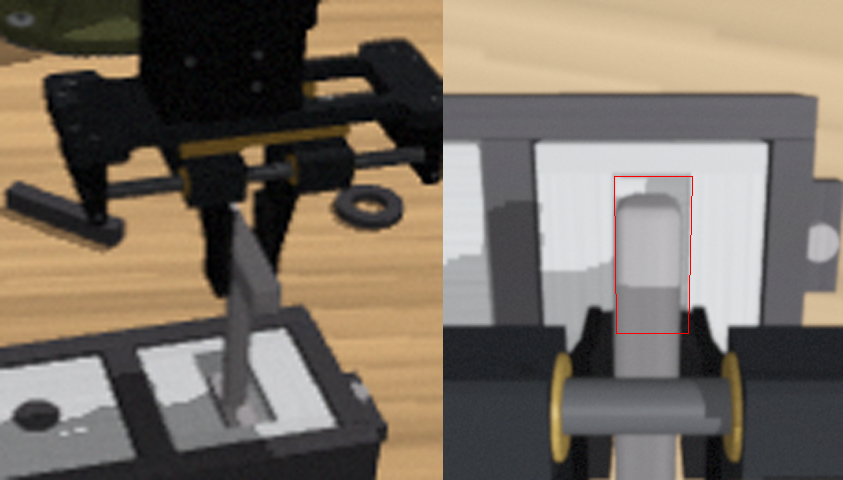

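>>> {"fn": "drive_tool", "kwargs": {"increments": "1.5 4 0 0 255; 0 3.5 0 0 255; 0 0 0 0 255; 0 0 0 10 255; 0 0 0 10 255; 0 0 0 10 255"}}

```text
time: 7.82
position: [0.5884, 0.0315, 0.1011]
tool_rot: [-1.366, -0.925, 0.924]
ft_force: [-0.1, -0.3, -2.7]
grip_width: 0.18
```

Run:
```python
from h import *
go(.588,.0315,.1008,8.5)
```

```text
t 7.83 pos [0.5884 0.0315 0.1011] yaw 68.19 ydir [ 0.  0. -1.] q [-0.47  0.3   0.44  1.77 -0.14  1.11  1.2 ] F [-0.1 -0.3 -2.7] T [-0.02 -0.02  0.01] w 0.18
tool-frame mm now: [-0.1  0.3  0.3] dyaw cmd 59.69
tool-frame mm after turn: [-0.4  0.3  0.1]
```

No contact so far; continuing the turn.

>>> {"fn": "drive_tool", "kwargs": {"increments": "0 0 0 10 255; 0 0 0 10 255; 0 0 0 10 255; 0 0 0 10 255; 0 0 0 10 255; 0 0 0 9.6 255; 0 0 0 0 255; 0 0 0 0 255"}}

```text
time: 8.82
position: [0.5883, 0.0316, 0.1011]
tool_rot: [-1.567, -0.125, 0.124]
ft_force: [-0.6, 0.2, -3.0]
grip_width: 0.175
```

Run:
```python
from h import *
from bench import get_image
go(.588,.0315,.1008,8.5)
d={}
for n in ("scene","wrist"):
    d[n]=get_image(n)
pickle.dump(d,open("im5.pkl","wb"))
crop(d["scene"],200,110,380,270,4.2,"s7.png",[])
crop(d["wrist"],0,0,560,420,1.4,"w7.png",[])
```

```text
t 8.82 pos [0.5883 0.0316 0.1011] yaw 9.09 ydir [ 0.  0. -1.] q [-0.6   0.31  0.59  1.77 -0.19  1.11  0.22] F [-0.6  0.2 -3. ] T [-0.07  0.05  0.04] w 0.175
tool-frame mm now: [-0.3  0.3 -0.1] dyaw cmd 0.59
tool-frame mm after turn: [-0.3  0.3 -0.1]
```

View pics/s7.png

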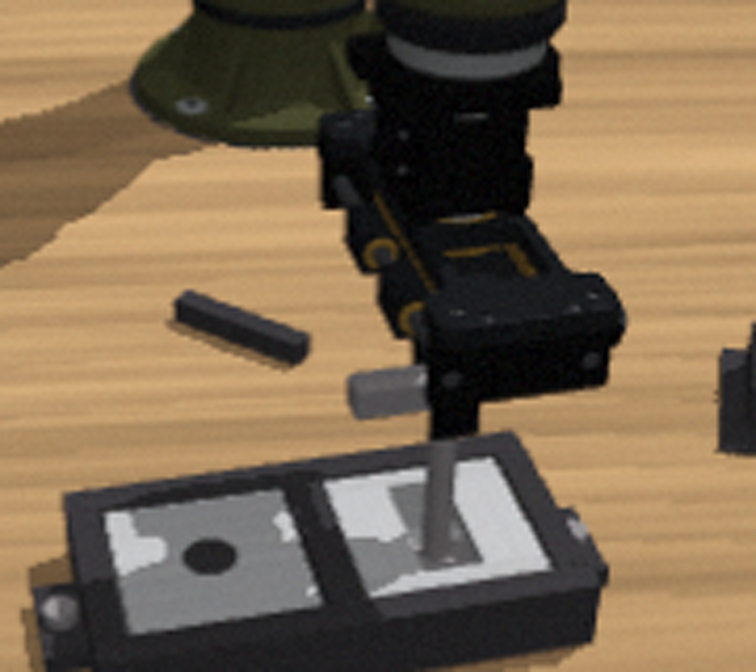

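View pics/w7.png

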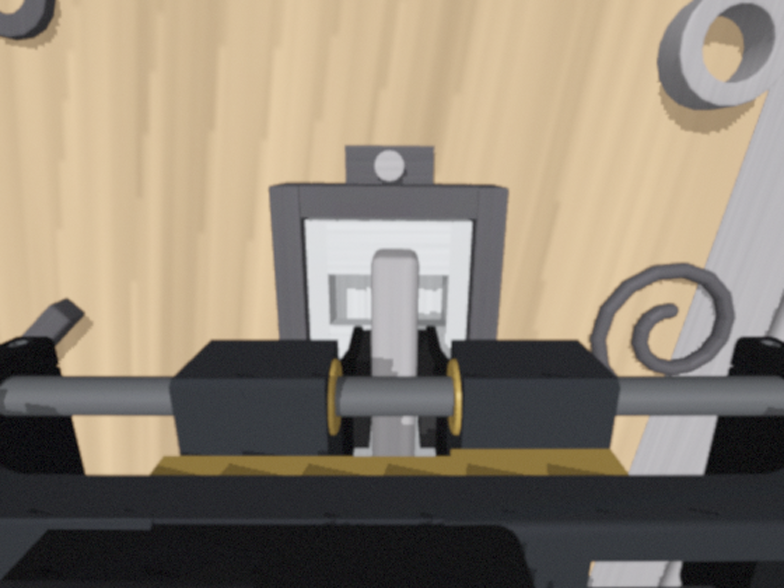

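>>> {"fn": "drive_tool", "kwargs": {"increments": "-2.7 0 0 0.6 255; 0 0 0 0 255; 0 -2 0 0 255; 0 -2 0 0 255; 0 -2 0 0 255; 0 -2 0 0 255; 0 0 0 0 255", "squeeze": 60}}

```text
time: 9.8
position: [0.5855, 0.0311, 0.109]
tool_rot: [-1.568, -0.114, 0.114]
ft_force: [0.5, 0.3, -7.9]
grip_width: 0.177
```

Run:
```python
from h import *
st()
```

```text
t 9.8 pos [0.5855 0.0311 0.109 ] yaw 8.32 ydir [-0. -0. -1.] q [-0.61  0.3   0.6   1.77 -0.19  1.13  0.2 ] F [ 0.5  0.3 -7.9] T [-0.06  0.   -0.02] w 0.177
```

The force shows the plug's full weight hanging (−7.9 N). I'll lift it clear.

>>> {"fn": "drive_tool", "kwargs": {"increments": "0 -4 0 0 255; 0 -6 0 0 255; 0 -7 0 0 255; 0 -8 0 0 255; 0 -9 0 0 255; 0 -9 0 0 255; 0 -9 0 0 255; 0 -8 0 0 255; 0 -4 0 0 255; 0 0 0 0 255; 0 0 0 0 255"}}

```text
time: 11.18
position: [0.5854, 0.0311, 0.1727]
tool_rot: [-1.568, -0.114, 0.115]
ft_force: [-0.7, 0.5, -7.8]
grip_width: 0.175
```

Run:
```python
from h import *
from bench import get_image
go(.574,-.308,.175,8.3)
d={}
for n in ("scene","wrist"):
    d[n]=get_image(n)
pickle.dump(d,open("im6.pkl","wb"))
crop(d["scene"],200,60,380,270,2.8,"s8.png",[])
crop(d["wrist"],0,0,560,420,1.4,"w8.png",[])
r=d["scene"]
print(fitrect(unproj(r,[(105,222),(184,219),(182,281),(86,283)],.014)))
```

```text
t 11.18 pos [0.5854 0.0311 0.1727] yaw 8.32 ydir [-0.001 -0.    -1.   ] q [-0.62  0.24  0.61  1.7  -0.14  1.25  0.17] F [-0.7  0.5 -7.8] T [-0.06  0.07 -0.03] w 0.175
tool-frame mm now: [ -60.3   -2.3 -333.9] dyaw cmd 0.02
tool-frame mm after turn: [ -60.2   -2.3 -333.9]
(array([ 0.58002773, -0.30181684]), [(np.float64(89.42), np.float64(0.1753)), (np.float64(3.87), np.float64(0.1909)), (np.float64(-91.82), np.float64(0.1792)), (np.float64(-177.22), np.float64(0.1868))])
```

View pics/s8.png

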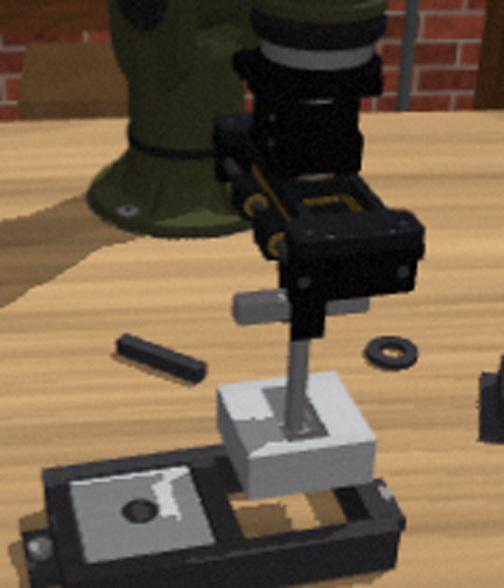

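View pics/w8.png

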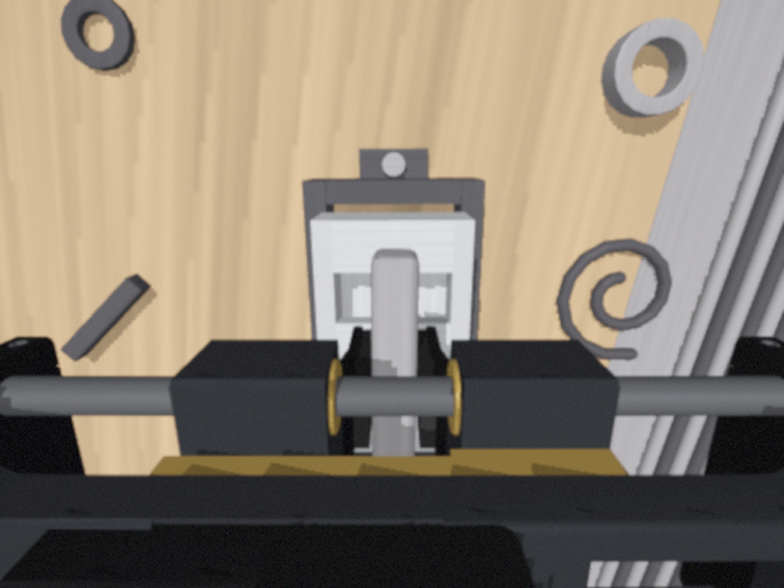

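>>> {"fn": "drive_tool", "kwargs": {"increments": "-2 0 -12 0 255; -4.5 0 -25 0 255; -7 0 -38 0 255; -8.3 0 -46 0 255; -8.3 0 -46 0 255; -8.3 0 -46 0 255; -8.3 0 -46 0 255; -7 0 -38 0 255; -4.5 0 -25 0 255; -2 0 -12 0 255; 0 0 0 0 255; 0 0 0 0 255; 0 0 0 0 255"}}

```text
time: 12.9
position: [0.5751, -0.3062, 0.173]
tool_rot: [-1.567, -0.116, 0.116]
ft_force: [0.4, -0.9, -7.3]
grip_width: 0.177
```

Run:
```python
from h import *
from bench import get_image
go(.574,-.308,.115,8.3)
d={}
for n in ("scene","top"):
    d[n]=get_image(n)
pickle.dump(d,open("im7.pkl","wb"))
crop(d["scene"],50,60,260,300,2.4,"s9.png",[rect([.574,-.308],0,.19,.18,.014)])
```

```text
t 12.9 pos [ 0.5751 -0.3062  0.173 ] yaw 8.46 ydir [ 0.     0.001 -1.   ] q [-0.12  0.42  0.74  1.54 -0.29  1.3   0.81] F [ 0.4 -0.9 -7.3] T [-0.01  0.06 -0.02] w 0.177
tool-frame mm now: [-1.4 58.  -1.6] dyaw cmd 0.16
tool-frame mm after turn: [-1.3 58.  -1.6]
```

View pics/s9.png

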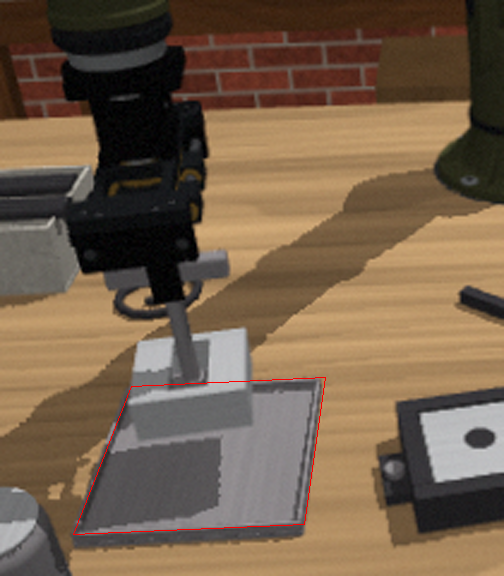

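>>> {"fn": "drive_tool", "kwargs": {"increments": "0 8 0 0 255; 0 12 0 0 255; 0 14 0 0 255; 0 10 0 0 255; 0 8 0 0 255; 0 4 0 0 255; 0 2 0 0 255; 0 0 0 0 255"}}

```text
time: 14.0
position: [0.5745, -0.3082, 0.1152]
tool_rot: [-1.568, -0.114, 0.114]
ft_force: [-0.6, -0.2, -7.3]
grip_width: 0.174
```

>>> {"fn": "drive_tool", "kwargs": {"increments": "0 1.5 0 0 255; 0 1.5 0 0 255; 0 1.5 0 0 255; 0 1.5 0 0 255; 0 1.5 0 0 255; 0 1.5 0 0 255; 0 0 0 0 255; 0 0 0 0 255"}}

```text
time: 15.0
position: [0.5746, -0.3082, 0.1064]
tool_rot: [-1.568, -0.115, 0.114]
ft_force: [0.0, 0.2, -3.7]
grip_width: 0.178
```

Plug weight has transferred to the tray. I'll lower on until the foot seats.

>>> {"fn": "drive_tool", "kwargs": {"increments": "0 1.5 0 0 255; 0 1.5 0 0 255; 0 1 0 0 255; 0 0 0 0 255; 0 0 0 0 255"}}

```text
time: 15.62
position: [0.5744, -0.3081, 0.1021]
tool_rot: [-1.568, -0.114, 0.114]
ft_force: [0.4, 0.9, -4.0]
grip_width: 0.178
```

>>> {"fn": "drive_tool", "kwargs": {"increments": "0 0.5 0 0 255; 0 0.5 0 0 255; 0 0 0 0 255; 0 0 0 0 255"}}

```text
time: 16.12
position: [0.5747, -0.3082, 0.1016]
tool_rot: [-1.568, -0.115, 0.113]
ft_force: [-0.3, -0.6, 2.3]
grip_width: 0.178
```

Foot is seated (the force went positive). Release next.

>>> {"fn": "drive_tool", "kwargs": {"increments": "0 -0.3 0 0 255; 0 0 0 0 190; 0 0 0 0 170; 0 0 0 0 150; 0 0 0 0 100; 0 0 0 0 60; 0 0 0 0 30; 0 0 0 0 30; 0 0 0 0 30; 0 0 0 0 30; 0 0 0 0 30"}}

```text
time: 17.5
position: [0.5744, -0.3081, 0.1014]
tool_rot: [-1.568, -0.114, 0.114]
ft_force: [0.7, 0.6, 0.3]
grip_width: 0.881
```

Run:
```python
from h import *
from bench import get_image
st()
d={n:get_image(n) for n in ("scene","wrist")}
crop(d["scene"],50,60,260,300,2.4,"s10.png")
crop(d["wrist"],0,0,560,420,1.4,"w10.png")
```

```text
t 17.5 pos [ 0.5744 -0.3081  0.1014] yaw 8.32 ydir [ 0.  0. -1.] q [-0.09  0.48  0.72  1.61 -0.34  1.18  0.84] F [0.7 0.6 0.3] T [-0.12 -0.01  0.01] w 0.881
```

View pics/s10.png

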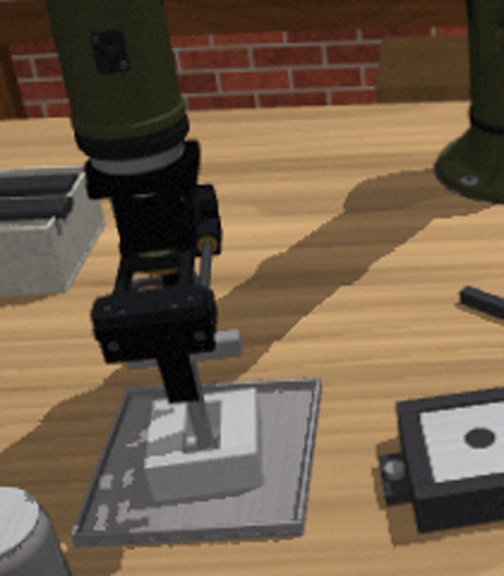

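View pics/w10.png

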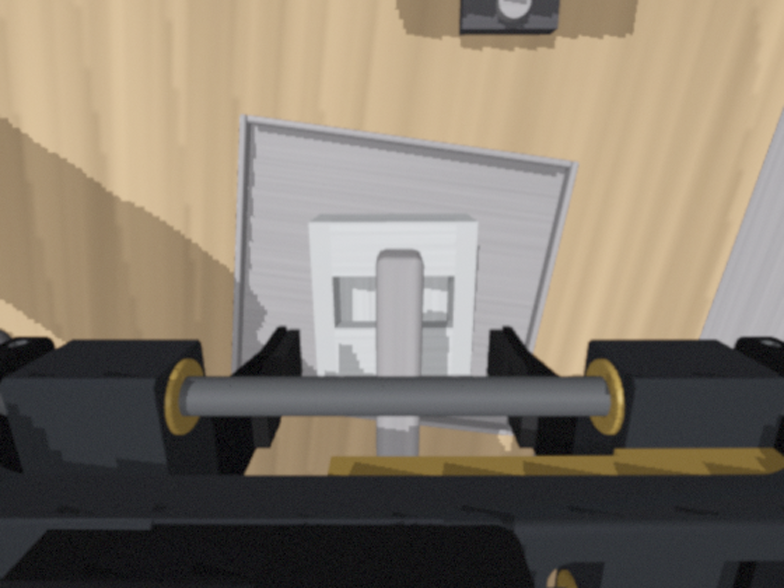

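The plug is flat in the tray and the puller is upright, with the handle at wrist (398,250), still across the slot. The fingers are clear, so I'll retreat straight up.

>>> {"fn": "drive_tool", "kwargs": {"increments": "0 -8 0 0 30; 0 -15 0 0 30; 0 -25 0 0 30; 0 -30 0 0 30; 0 -30 0 0 30; 0 -20 0 0 30; 0 0 30 0 30; 0 0 50 0 30; 0 0 50 0 30; 0 0 50 0 30; 0 0 30 0 30; 0 0 0 0 30; 0 0 0 0 30; 0 0 0 0 30"}}

```text
time: 19.35
position: [0.5439, -0.1021, 0.2295]
tool_rot: [-1.569, -0.112, 0.112]
ft_force: [0.1, -0.9, 0.6]
grip_width: 0.882
```

Run:
```python
from h import *
from bench import get_image
st()
d={n:get_image(n) for n in ("scene","top")}
P=[rect([.574,-.308],np.radians(8.4),.088,.088,.040),rect([.574,-.308],np.radians(98.4),.09,.016,.129)]
crop(d["scene"],50,60,260,300,2.4,"s11.png",P)
crop(d["top"],340,120,500,260,4,"t11.png",P)
```

```text
t 19.35 pos [ 0.5439 -0.1021  0.2295] yaw 8.17 ydir [ 0.    -0.001 -1.   ] q [-0.5   0.12  0.69  1.71 -0.08  1.34  0.35] F [ 0.1 -0.9  0.6] T [-0.11  0.04  0.  ] w 0.882
```

View pics/s11.png

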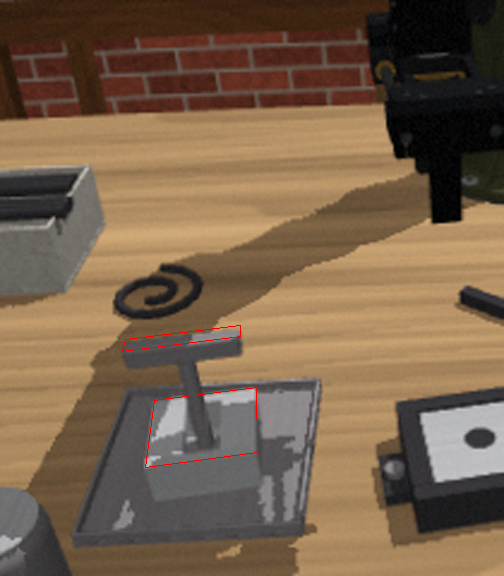

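View pics/t11.png

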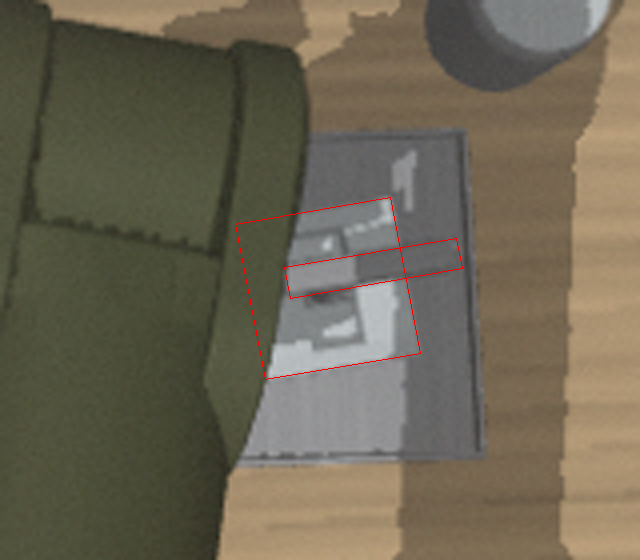

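The puller stands upright, with its handle across the slot and within a few mm of the overlay. The plug is flat and well inside the tray, and the arm is clear. I'm handing the job in.

```bash
python3 -c "
from bench import workorder
print(workorder.close_job())"
```

```text
the job is handed in; nothing more can be done
None
```

I handed the job in at about 19.5 s of robot time. The slotted plug sits in the tray with the puller standing locked in it; `close_job` returned no verdict.

**What I did:**
- I gripped the T-puller on its handle and lowered its foot into the slot without contact forces.
- I turned it 90° under the lips and recentred it by about 2.7 mm.
- I lifted the plug straight up. The wrist force went from about −3 N to −7.9 N, which is the plug's full weight.
- I carried it to the tray and lowered it slowly. First the plug's weight came off the wrist, then the foot seated at +2.3 N. I let go and backed away upward.

**Last checks:**
- The final images show the plug flat on the tray floor, near the centre and well inside the walls.
- The puller stands upright with its handle across the slot.
- The gripper is clear of it, about 0.2 m away.

**One disagreement:** while I carried the puller, the camera overlays showed its handle a few mm off the predicted position along the bar. That was within the slot's clearance, and I saw no effect from it. In the last top view the arm hid part of the plug, so the placement check rests mainly on the scene view.

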